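# Release the grooved pulley from its slotted fork

## Task

Two small fork brackets on the worktop each carry a roller locked by a cam lever. Take out the one with the belt groove: flip its bracket's cam lever fully back to open it, then bring the pulley's axle forward and down out of the open-ended slots and lay it gently in the shallow steel tray, leaving the lever open. Leave the other bracket's plain roller seated and its lever closed.

Things in the scene. Friction and masses are not known exactly. Their poses are not given: they have to be found in the camera images.
- pulley_center (a point): Centre of the grooved pulley, loose bare aluminium: 48 mm diameter, 44 mm wide, V groove 12 mm wide round the middle of its tread, 0.2 to 0.45 kg. A steel axle of 10 mm diameter, 104 mm long (the y axis), is fixed in it. It can be pinched across its diameter from above, between the bracket's cheeks, which stand 60 mm apart with nothing above them.
- pulley_bracket: Grey fork bracket of the grooved pulley, fixed. Origin at worktop level below the seated axle; +x to its back, +y to the lever's side. Cheeks: outer faces y = +-38 mm, x -48 to 26, top 110 mm; base 8 mm high. The axle's centre sits at x 0, z 60 mm behind a 4 mm lip. Way out: up 12 mm, 10 mm forward (-x), then forward and down at 30 degrees; a jaw above bars any other way.
- slot_mouth (a point): On the pulley's bracket, axes as the bracket's: where the axle's centre has just left the open front ends of both slots, at x = -60, z = 43 mm in the bracket's frame. On the way out the axle has about 7 mm to spare above and below and the pulley 8 mm at each side.
- pulley_lever (a joint): Cam lever of the pulley's bracket, rad. Pivot along y at x 0, z 94.5 mm of the bracket; arm 10 mm thick at y = 62 mm, 70 mm long with a 16 mm black ball. 0 = closed: arm leans 45 degrees to the front, cam on the axle's end. Grows as the arm swings up (0.79) and over to the back; 1.4 and more = open, stop at 2.0. Stays where left; 2 to 3 N at the ball turns it, closed fingers can push it.
- tray: Shallow steel tray, open on top, fixed: 150 x 180 x 22 mm outside, walls and floor 4 mm thick. Origin: centre of the underside; x along its 150 mm side.
- plain_roller_center (a point): Centre of the smooth roller without groove, 34 mm diameter and 44 mm wide, on a like axle in the other, identical bracket. To be left alone.
- roller_lever (a joint): Cam lever of the other bracket (the plain roller's), same kind and angles. To be left closed.
There are look-alikes about, which are no part of the job. What is shaped like the part that bears pulley_center but red is not meant.

How it is judged:
On the way, in this order (a step that is already met when the one before it is completed fails the run):
1. the pulley's cam lever is flipped open while the pulley still sits in its slots (value of joint pulley_lever above 1.4 rad and x of pulley_center in the frame of pulley_bracket above -0.012 m), for 0.2 s.
2. the pulley's axle is out of the front of the slots (x of pulley_center in the frame of pulley_bracket below -0.052 m), for 0.1 s.
At the end, for the whole second after the job is handed in: The grooved pulley lies on the tray's floor (its centre within the tray and less than 36 mm above the worktop), released and at rest (under 0.05 m/s); its bracket's lever is open (over 1.4 rad); the other bracket's lever is still closed (under 0.5 rad) and its plain roller has moved less than 15 mm (x of pulley_center in the frame of tray between -0.072 and 0.072 m and y of pulley_center in the frame of tray between -0.087 and 0.087 m and height (world z) of pulley_center below 0.036 m and linear speed of pulley below 0.05 m/s and value of joint pulley_lever above 1.4 rad and value of joint roller_lever below 0.5 rad and distance of plain_roller_center from where it was at the start of the episode below 0.015 m); the robot touches nothing.
It fails at once if the plain roller is moved out of its seat (distance of plain_roller_center from where it was at the start of the episode above 0.015 m).
It fails at once if the other bracket's lever is opened (value of joint roller_lever above 0.5 rad).
It fails at once if the pulley is dropped into the tray (moves at over 0.5 m/s while its centre is less than 65 mm above the worktop at the tray) (horizontal distance between pulley_center and tray below 0.12 m and height (world z) of pulley_center below 0.065 m and linear speed of pulley above 0.5 m/s).
It also fails if it takes over 51 s, if anything falls off the work surface, if the arm or the gripper's body presses on something with over 40 N, if the wrist force passes 120 N, or if a joint passes its speed limit or range.

## Robot

A 6-joint arm with a two-finger parallel gripper is mounted at the origin on the work surface; the furniture and walls round the work are solid. World frame = base frame: x ahead of the robot, y to its left, z up, the work surface at z = 0. Lengths are in m, angles in rad, forces in N, time in s.
With the tool pointing down it reaches from about 0.4 to 0.825 m from the base axis. Payload 7 kg.
Tool frame: the origin (TCP) lies midway between the tips of the shut fingers; the grasp point (between the pads) lies 19 mm behind it; z points along the fingers, y is the line along which they close (so a half turn about z gives the same grasp; the last joint's range is limited). The gripper opens to 85 mm and grips with 20 to 120 N. Pads are 22 mm wide; open, the fingers measure 114 mm over their backs; the gripper's body (76 mm by 85 mm) begins 54 mm behind the grasp point. The pads swing forward as they close: fully open they stand 13 mm farther back than shut.
Start: joints at [-0.99, 0.359, 0.012, 0, -1.224, -0.288], TCP at [0.195, -0.646, 0.231] pointing down, gripper open.
Joint ranges: [-3.07, 3.07], [-1.43, 2.12], [-1.02, 1.25], [-3.03, 1.67], [-3.05, -0], [-3.03, 3.03]. Speed limits (rad/s): [2.39, 2.39, 3.01, 3.14, 3.14, 3.14].

## Interface

Orientations are given as [roll, pitch, yaw] about the fixed x, y, z axes, in that order (R = Rz(yaw) Ry(pitch) Rx(roll)).
In Python, from workcell import arm gives the robot as it stands.
- The arm moves only by the tool send_rows, never from a script. Its argument "series" is a list of rows, each a list of 7 numbers: the shift along the tool's x, y, z as a fraction of full scale, then the turn, a rotation vector about the tool's x, y, z as a fraction of full scale, then the closure, from -1 (fully open) to 1 (shut), so that 0 is half open. A call has exactly 8 rows; each row is the pose to reach, as a shift and turn from the pose commanded when the call began, along the tool's axes at that moment; what a row does not reach only later rows make up. Full scale, the value 1, is 0.15 m for a shift and pi/2 rad for a turn. A row lasts 1/8 s, in which the tool goes at most 62.5 mm and 10.7 degrees, less where a joint would pass 70% of its speed; a pose out of reach is approached as far as the arm can. A call with a number of a shift or a turn outside -1 to 1 is refused whole. A call with a gripper value outside its range is refused whole. The fingers move at their own pace and stop on an object; the grip force is fixed at half the most. Time passes only in rows, so rows that repeat a pose let the fingers close, or fill a call up. It gives the time, the measured TCP pose, the force, the opening and the grip force at its end, in the units of the state.
- arm.read_state(): the state, without advancing time (a new reading comes with each control period).
- arm.read_camera(name): name is "scene" or "top"; returns a dict with "color" (384x512x3 uint8, red, green, blue), "mtx" (3x3 intrinsics, pixels), "origin" and "orientation" of the camera in the world. Camera axes: x right, y down, z forward; pixel columns grow to the right and rows downward; lengths in m; the calibration is good to about 2 mm. A picture is of the moment at which its call begins. There is no depth.
- arm.job_done(): hands the job in; it is judged then, once.
Trained networks look in a picture, given as the dict that the camera call returned (one of the last four; its "shot" number tells which), for a name from the list of things; names that differ only in an ending like _2 or _b are one class to them, and where a whole thing is asked for, a point or a joint stands for the part that bears it (a point fixed in the world has none). Each returns a list of dicts, best first, with "p" (0 to 1); they miss things now and then, are a little off and sometimes report something else, mostly with a low value. They report only what shows in the picture. A call takes as long as a camera call. They do not tell look-alikes from the thing itself.
- arm.masks_of(picture, name): "mask" (384x512 bool, what is visible of it) and "extent" ([centre column, centre row, width, height] in pixels, round what is visible of it).
- arm.spot_point(picture, name): "centre" ([row, column] in pixels: a listed point, or the origin of a listed thing).
The state is a dict: "t": time; "joints": joint angles; "joint_velocities": joint speeds; "effort": joint torques, N m; "eef_pos": TCP position; "ee_rot": TCP orientation; "wrist_force": force on the tool from outside, world axes, zero at the start; "ft_torque": the same for the moment, N m; "gripper_width": finger opening in m; "finger_force": force on a finger pad.
Only numpy, scipy, OpenCV 4.12 (cv2) and the standard library are available. Lean on these libraries where they do the work, as an engineer would, in place of code of your own. Each camera call takes 0.05 s, during which the arm holds its last target. There are 200 camera calls.

## Working session

There is one attempt and no reset: what is moved stays moved. The work goes in short steps, Python scripts to look and compute and a tool call to move; the robot and the scene stay as the last step left them, time stands still between calls to the robot, and variables do not carry over. Pictures are saved under pics/ and viewed, at most 10 in all, crops included, and the job is handed in when it is done.

Besides the shell and the picture viewer there is one more tool, called after "Emit:" as name(argument=value, ...) on one line, values as JSON. send_rows: Moves the arm, as the interface text tells. Shift numbers are shares of 0.15 m and turn numbers shares of pi/2 rad, none past 1 either way. Its arguments: {"type":"object","properties":{"series":{"type":"array","items":{"type":"array","items":{"type":"number"}}}},"required":["series"]}

```bash
mkdir -p pics; cat > h.py <<'E'
import numpy as np, cv2
from scipy.spatial.transform import Rotation as R
from workcell import arm
def rot(o):
    o=np.array(o,float)
    return o if o.shape==(3,3) else (R.from_euler('xyz',o).as_matrix() if o.size==3 else R.from_quat(o).as_matrix())
def ray(p,row,col):
    d=rot(p['orientation'])@np.linalg.solve(np.array(p['mtx']),[col,row,1]); return np.array(p['origin']),d
def atz(p,row,col,z):
    o,d=ray(p,row,col); return o+d*(z-o[2])/d[2]
def proj(p,X):
    c=rot(p['orientation']).T@(np.array(X)-np.array(p['origin'])); q=np.array(p['mtx'])@c; return q[:2]/q[2]
def tri(l):
    A=np.zeros((3,3));b=np.zeros(3)
    for o,d in l:
        d=d/np.linalg.norm(d);M=np.eye(3)-np.outer(d,d);A+=M;b+=M@o
    X=np.linalg.solve(A,b); return X,[np.linalg.norm(np.cross(X-o,d/np.linalg.norm(d))) for o,d in l]
E
python3 - <<'E'
from h import *
np.set_printoptions(precision=3,suppress=True)
s=arm.read_state();print(s)
P={n:arm.read_camera(n) for n in('scene','top')}
for n,p in P.items():
    print(n,p['origin'],p['orientation'],p['mtx'])
    for k in('pulley_center','pulley_bracket','slot_mouth','pulley_lever','tray','plain_roller_center','roller_lever'):
        try:r1=[(np.round(x['centre']),round(x['p'],2)) for x in arm.spot_point(p,k)]
        except Exception as e:r1=e
        try:r2=[(np.round(x['extent']),round(x['p'],2)) for x in arm.masks_of(p,k)]
        except Exception as e:r2=e
        print(n,k,r1,r2)
im=np.vstack([P['scene']['color'],P['top']['color']])[:,:,::-1]
cv2.imwrite('pics/a.png',cv2.resize(np.hstack([P['scene']['color'],P['top']['color']])[:,:,::-1],(800,300)))
cv2.imwrite('pics/scene.png',cv2.resize(P['scene']['color'][:,:,::-1],(800,600),interpolation=cv2.INTER_CUBIC))
cv2.imwrite('pics/top.png',cv2.resize(P['top']['color'][:,:,::-1],(800,600),interpolation=cv2.INTER_CUBIC))
E
```

```text
{'t': 0.0, 'joints': array([-0.99 ,  0.359,  0.011, -0.   , -1.224, -0.288]), 'joint_velocities': array([ 0.   ,  0.002, -0.001, -0.001,  0.001,  0.001]), 'effort': array([  0.003, -58.331,  29.342,   6.936,  -0.006,   0.   ]), 'eef_pos': array([ 0.195, -0.646,  0.23 ]), 'ee_rot': array([ 3.14 , -0.   , -2.849]), 'wrist_force': array([0.193, 0.562, 0.004]), 'ft_torque': array([ 0.033, -0.053, -0.066]), 'finger_force': 0.0, 'gripper_width': 0.08522151873271587}
scene [0.071 0.512 0.554] [-2.058  0.015 -2.592] [[353.281   0.    254.209]
 [  0.    353.281 190.149]
 [  0.      0.      1.   ]]
scene pulley_center [(array([169., 304.]), 0.73), (array([216., 232.]), 0.5)] [(array([308., 167.,  14.,  16.]), 0.58), (array([233., 218.,  22.,  22.]), 0.49)]
scene pulley_bracket [(array([230., 232.]), 0.61)] [(array([235., 223.,  46.,  63.]), 0.57)]
scene slot_mouth [(array([225., 248.]), 0.88)] [(array([235., 223.,  49.,  63.]), 0.82)]
scene pulley_lever it knows: plain_roller_center, pulley_bracket, pulley_center, slot_mouth, tray [(array([237., 217.,  13.,  19.]), 0.66), (array([226., 210.,  
[... 433 characters left out ...]

top pulley_center [(array([182., 358.]), 0.64), (array([181., 208.]), 0.47)] [(array([212., 182.,  29.,  12.]), 0.51)]
top pulley_bracket [(array([185., 213.]), 0.92), (array([184., 209.]), 0.69)] [(array([209., 184.,  50.,  33.]), 0.61)]
top slot_mouth [(array([199., 216.]), 0.75)] [(array([211., 184.,  50.,  32.]), 0.9)]
top pulley_lever it knows: plain_roller_center, pulley_bracket, pulley_center, slot_mouth, tray []
top tray [(array([201., 305.]), 0.67)] [(array([304., 200.,  60.,  49.]), 0.95)]
top plain_roller_center [(array([190., 153.]), 0.54)] [(array([155., 188.,  26.,  16.]), 0.62)]
top roller_lever it knows: plain_roller_center, pulley_bracket, pulley_center, slot_mouth, tray []
```

View pics/scene.png

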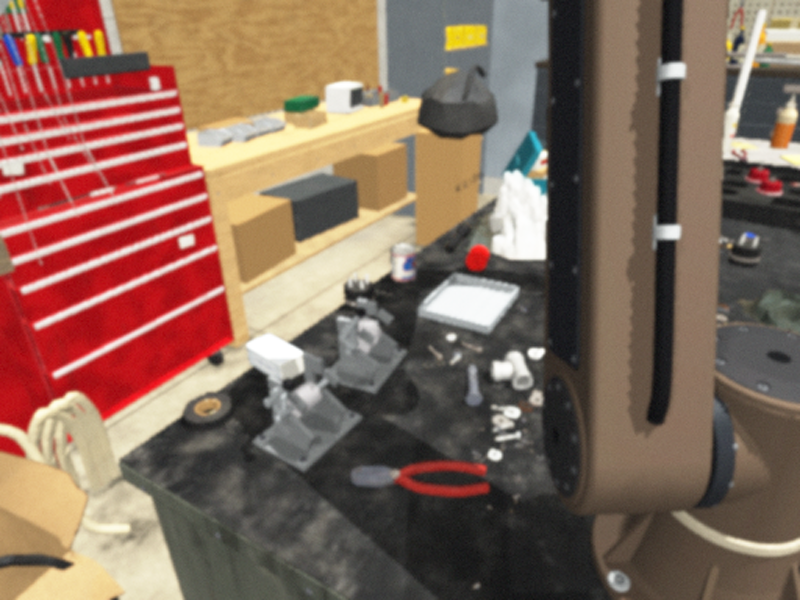

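View pics/top.png

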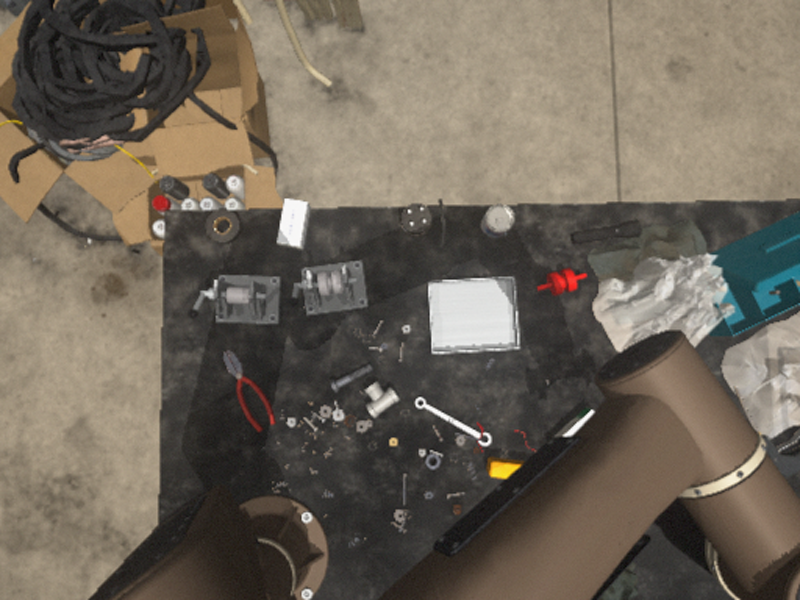

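```bash
python3 - <<'E'
from h import *
np.set_printoptions(precision=3,suppress=True)
P={n:arm.read_camera(n) for n in('scene','top')}
s,t=P['scene'],P['top']
def best(p,k,near):
    r=arm.spot_point(p,k); r=[x['centre'] for x in r if np.hypot(x['centre'][0]-near[0],x['centre'][1]-near[1])<25]; return r
for k,ns,nt,z in(('pulley_center',(216,232),(181,208),.06),('pulley_bracket',(230,232),(185,211),0),('slot_mouth',(225,248),(199,216),.043),('tray',(196,297),(201,305),0),('plain_roller_center',(191,255),(190,153),.06)):
    a=best(s,k,ns);b=best(t,k,nt)
    for x in a:print(k,'scene@z',atz(s,*x,z))
    for x in b:print(k,'top@z',atz(t,*x,z))
    if a and b:print(k,tri([ray(s,*a[0]),ray(t,*b[0])]))
for k,n in(('pulley_bracket',211),('tray',304)):
    for m in arm.masks_of(t,k):
        if abs(m['extent'][0]-n)<15:
            c=cv2.findContours(m['mask'].astype(np.uint8),0,2)[0];c=max(c,key=cv2.contourArea)
            print(k,cv2.minAreaRect(c),m['p'])
            b=cv2.boxPoints(cv2.minAreaRect(c));print([atz(t,r,cc,.022 if k=='tray' else .008)[:2] for cc,r in b])
A=t['color'][155:215,110:245,::-1];B=s['color'][165:300,140:340,::-1]
A=cv2.resize(A,None,fx=5.9,fy=5.9,interpolation=cv2.INTER_CUBIC);
cv2.imwrite('pics/c1.png',A);
B=s['color'][165:265,190:300,::-1]
cv2.imwrite('pics/c2.png',cv2.resize(B,None,fx=6,fy=6,interpolation=cv2.INTER_CUBIC))
E
```

```text
pulley_center scene@z [ 0.546 -0.125  0.06 ]
pulley_center top@z [ 0.534 -0.123  0.06 ]
pulley_center (array([ 0.538, -0.121,  0.064]), [np.float64(0.004346514722978975), np.float64(0.004346514722979084)])
pulley_bracket scene@z [ 0.545 -0.131  0.   ]
pulley_bracket top@z [ 0.53 -0.13  0.  ]
pulley_bracket (array([ 0.535, -0.127,  0.005]), [np.float64(0.0060576579698458114), np.float64(0.006057657969846021)])
slot_mouth scene@z [ 0.488 -0.136  0.043]
slot_mouth top@z [ 0.482 -0.134  0.043]
slot_mouth (array([ 0.483, -0.133,  0.046]), [np.float64(0.0020104688144376103), np.float64(0.0020104688144377512)])
tray scene@z [ 0.478 -0.421  0.   ]
tray top@z [ 0.481 -0.417  0.   ]
tray (array([ 0.479, -0.418,  0.001]), [np.float64(0.00258675572309056), np.float64(0.0025867557230907124)])
plain_roller_center top@z [0.523 0.057 0.06 ]
pulley_bracket ((208.67001342773438, 184.1900177001953), (30.264169692993164, 49.356048583984375), 81.8698959350586) 0.69
[array([ 0.574, -0.029]), array([ 0.594, -0.189]), array([ 0.496, -0.202]), array([ 0.475, -0.043])]
tray ((302.1729736328125, 201.45008850097656), (47.55219650268555, 56.37715530395508), 86.90594482421875) 0.75
[array([ 0.546, -0.324]), array([ 0.553, -0.506]), array([ 0.401, -0.509]), array([ 0.394, -0.33 ])]
```

View pics/c1.png

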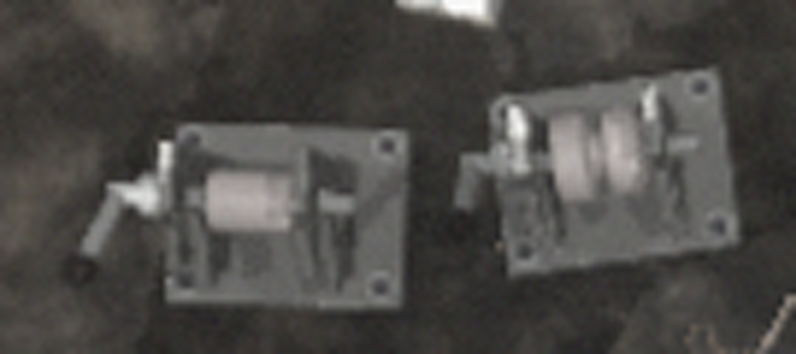

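View pics/c2.png

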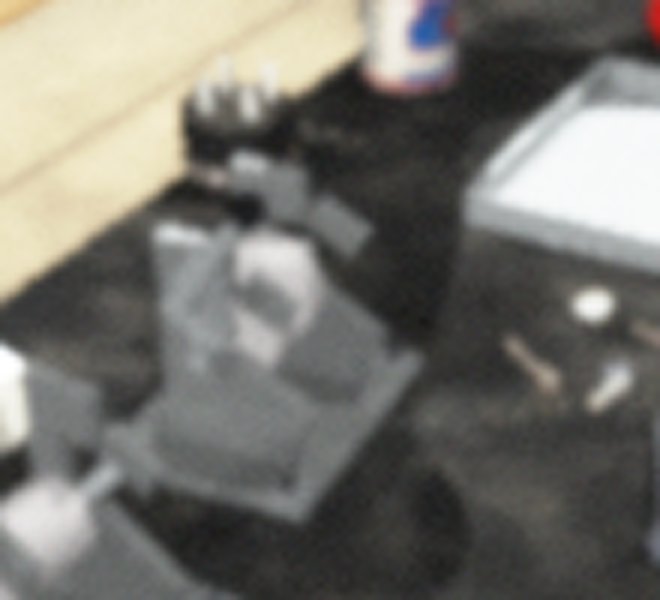

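The top crop shows two grey brackets. The left roller is smooth (crop 250,200) and the right one has a clear groove (crop 597,155, top px ≈ 211,181). A red look-alike lies beside the tray at 358,182 in top px. The grooved bare-aluminium one at 211,181 fits the description. Both levers are on the left (+y) and lean to the front, towards the robot.

```bash
cat >> h.py <<'E'
def rows(targets,grips,start=None):
    """targets: list of (pos, R) world; prints rows relative to start pose (pos,R)"""
    p0,R0=start
    for (p,Rt),g in zip(targets,grips):
        d=R0.T@(np.array(p)-p0)/.15; w=R.from_matrix(R0.T@Rt).as_rotvec()/(np.pi/2)
        print([round(float(v),3) for v in list(d)+list(w)]+[g])
def pose():
    s=arm.read_state(); return np.array(s['eef_pos']),R.from_euler('xyz',s['ee_rot']).as_matrix()
E
python3 - <<'E'
from h import *
np.set_printoptions(precision=4,suppress=True)
P={n:arm.read_camera(n) for n in('scene','top')};s,t=P['scene'],P['top']
f=lambda u,v,z:atz(t,155+(v+.5)/5.9-.5,110+(u+.5)/5.9-.5,z)
C=np.array([f(*c,.008) for c in((490,103),(718,70),(740,243),(513,277))])
print(C[:,:2]);yd=C[0]-C[1]+C[3]-C[2];yaw=np.arctan2(-yd[0],yd[1]);print('yaw',np.degrees(yaw),'c',C.mean(0))
xd=C[0]-C[3]+C[1]-C[2];print('yaw x',np.degrees(np.arctan2(xd[1],xd[0])),np.linalg.norm(xd)/2,np.linalg.norm(yd)/2)
print('pulley',f(597,155,.06),'axle end',f(697,142,.06),'ball',f(465,205,.144))
Rb=R.from_euler('z',yaw).as_matrix()
for k,z in(('pulley',.06),):
    for O in([.538,-.125,0],):
        B=lambda v:Rb@np.array(v)+O
        print('ball',B([-.0495,.062,.144]),proj(t,B([-.0495,.062,.144])),proj(s,B([-.0495,.062,.144])))
        A=t['color'][155:215,150:245,::-1];A=cv2.resize(A,None,fx=8,fy=8,interpolation=cv2.INTER_CUBIC)
        S=s['color'][170:270,190:290,::-1];S=cv2.resize(S,None,fx=5.6,fy=5.6,interpolation=cv2.INTER_CUBIC)[:480]
        S=cv2.resize(S,(480,480)) if 0 else S
        pts={'y':[(-.048,.038,.008),(-.048,-.038,.008),(.026,.038,.11),(.026,-.038,.11)],'r':[(0,.052,.06),(0,-.052,.06)],'g':[(-.0495,.062,.144),(0,.062,.0945)]}
        col={'y':(0,255,255),'r':(0,0,255),'g':(0,255,0)}
        for c,l in pts.items():
            for v in l:
                u=proj(t,B(v));cv2.circle(A,tuple(int(q) for q in ((u-[150,155]+.5)*8)),3,col[c],1)
                u=proj(s,B(v));cv2.circle(S,tuple(int(q) for q in ((u-[190,170]+.5)*5.6)),3,col[c],1)
        A=A[:,:,:][:480];w=np.zeros((480,800,3),np.uint8)
        A=cv2.resize(A[:, 0:640],None,fx=1,fy=1)
        w[:,:320]=cv2.resize(S[:, :480],(320,320)).repeat(1,0)[:320].copy() if 0 else w[:,:320]
        cv2.imwrite('pics/d.png',np.vstack([A[:, :560][:300*0+340],S[:260, :560]]))
E
```

```text
[[ 0.5751 -0.0635]
 [ 0.5916 -0.1901]
 [ 0.4953 -0.2012]
 [ 0.4785 -0.076 ]]
yaw 7.514552973586296 c [ 0.5351 -0.1327  0.008 ]
yaw x 7.022389478347252 0.09717144934362569 0.12698498340376912
pulley [ 0.5402 -0.1294  0.06  ] axle end [ 0.5463 -0.1823  0.06  ] ball [ 0.5086 -0.0759  0.144 ]
ball [ 0.4808 -0.07    0.144 ] [186.3348 199.0441] [237.0211 203.0943]
```

View pics/d.png

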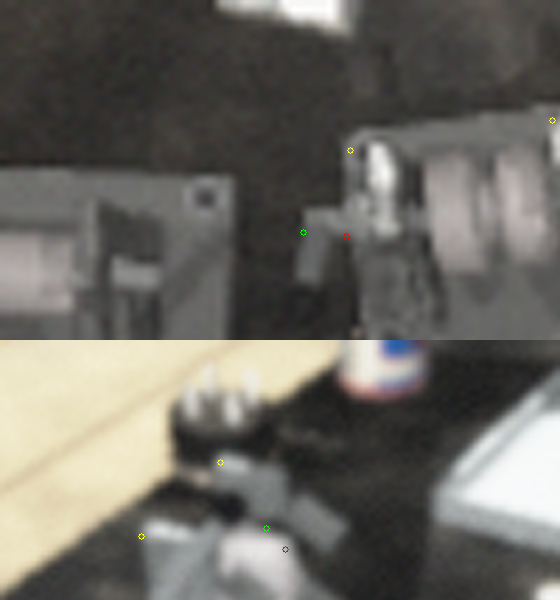

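```bash
cat >> h.py <<'E'
PSI=np.radians(7.5); RB=R.from_euler('z',PSI).as_matrix(); OB=np.array([.540,-.129,0])
RD=R.from_euler('xyz',[np.pi,0,PSI-np.pi/2]).as_matrix()
def b2w(v): return RB@np.array(v)+OB
def w2b(p): return RB.T@(np.array(p)-OB)
E
python3 - <<'E'
from h import *
p0,R0=pose(); T=b2w([-.095,.062,.21]);print(T)
print(R0.T@(T-p0)/.15, R.from_matrix(R0.T@RD).as_rotvec()/(np.pi/2), RD.T@(T-p0)/.15)
# white box height
s=arm.read_camera('scene');print(atz(s,221,176,.1),atz(s,221,176,.0))
E
```

```text
[ 0.43772011 -0.07993041  0.21      ]
[-2.6400718   3.14745051  0.14199688] [-1.18742329e-06  3.36492916e-05 -8.96967401e-01] [-3.53173944 -2.09840317  0.14180126]
[0.60298664 0.01031943 0.1       ] [ 0.72029364 -0.10019887  0.        ]
```

Emit:
send_rows(series=[[-0.3, 0.35, 0, 0, 0, -0.11, 1], [-0.6, 0.7, 0, 0, 0, -0.22, 1], [-0.84, 1, 0, 0, 0, -0.33, 1], [-0.84, 1, 0, 0, 0, -0.44, 1], [-0.84, 1, 0, 0, 0, -0.55, 1], [-0.84, 1, 0, 0, 0, -0.66, 1], [-0.84, 1, 0, 0, 0, -0.78, 1], [-0.84, 1, 0, 0, 0, -0.897, 1]])

```text
t: 3.15
eef_pos: [0.2722, -0.4662, 0.2314]
ee_rot: [-3.141, -0.0, -1.434]
wrist_force: [0.0, -0.7, 0.6]
gripper_width: 0.0003
finger_force: 0.0
```

```bash
python3 - <<'E'
from h import *
p0,R0=pose(); T=b2w([-.095,.062,.21]);print(p0,RD.T@(T-p0)/.15, R.from_matrix(R0.T@RD).as_rotvec()/(np.pi/2),arm.read_state()['joints'],arm.read_state()['t'])
E
```

```text
[ 0.27220498 -0.46622168  0.23144608] [-2.40921625 -1.43013509  0.14297388] [-0.00013817 -0.00012773  0.00404244] [-6.79144231e-01  1.36227429e-01 -2.86227916e-01 -2.17179279e-05
 -1.14804608e+00  8.16402677e-01] 3.15
```

Emit:
send_rows(series=[[-0.3, -0.2, 0, 0, 0, 0, 1], [-0.6, -0.4, 0, 0, 0, 0, 1], [-0.9, -0.6, 0, 0, 0, 0, 1], [-1, -0.7, 0, 0, 0, 0, 1], [-1, -0.7, 0, 0, 0, 0, 1], [-1, -0.7, 0, 0, 0, 0, 1], [-1, -0.7, 0, 0, 0, 0, 1], [-1, -0.7, 0, 0, 0, 0, 1]])

```text
t: 4.15
eef_pos: [0.3562, -0.3044, 0.2312]
ee_rot: [3.141, 0.0, -1.441]
wrist_force: [-0.2, -0.5, 0.5]
gripper_width: 0.0001
finger_force: 0.0
```

Emit:
send_rows(series=[[-0.3, -0.2, 0, 0, 0, 0, 1], [-0.6, -0.4, 0, 0, 0, 0, 1], [-0.9, -0.6, 0, 0, 0, 0, 1], [-1, -0.7, 0, 0, 0, 0, 1], [-1, -0.7, 0, 0, 0, 0, 1], [-1, -0.7, 0, 0, 0, 0, 1], [-1, -0.7, 0, 0, 0, 0, 1], [-1, -0.7, 0, 0, 0, 0, 1]])

```text
t: 5.15
eef_pos: [0.4408, -0.1422, 0.2313]
ee_rot: [-3.142, -0.0, -1.441]
wrist_force: [0.3, -0.3, -0.2]
gripper_width: 0.0001
finger_force: 0.0
```

Emit:
send_rows(series=[[-0.2, 0, 0, 0, 0, 0, 1], [-0.41, 0, 0.1, 0, 0, 0, 1], [-0.41, 0, 0.2, 0, 0, 0, 1], [-0.41, 0, 0.2, 0, 0, 0, 1], [-0.41, 0, 0.2, 0, 0, 0, 1], [-0.41, 0, 0.2, 0, 0, 0, 1], [-0.41, 0, 0.2, 0, 0, 0, 1], [-0.41, 0, 0.2, 0, 0, 0, 1]])

```text
t: 6.15
eef_pos: [0.4332, -0.0806, 0.2015]
ee_rot: [-3.141, 0.0, -1.44]
wrist_force: [-0.7, -0.1, 0.3]
gripper_width: -0.0001
finger_force: 0.0
```

```bash
python3 - <<'E'
from h import *
p0,R0=pose(); print(p0,w2b(p0), R.from_matrix(R0.T@RD).as_rotvec()/(np.pi/2))
s=arm.read_camera('scene')
print(atz(s,0,0,0)[:1],proj(s,p0),proj(s,b2w([-.0495,.062,.144])))
B=s['color'][120:260,170:330,::-1]
cv2.imwrite('pics/e.png',cv2.resize(B,None,fx=4,fy=4,interpolation=cv2.INTER_CUBIC))
E
```

```text
[ 0.43319    -0.08058972  0.20145509] [-0.09957742  0.06193763  0.20145509] [-1.42791292e-04  3.39622341e-06 -1.17391276e-04]
[-36.35762293] [256.6538525  183.82502784] [237.25849696 202.13658379]
```

View pics/e.png

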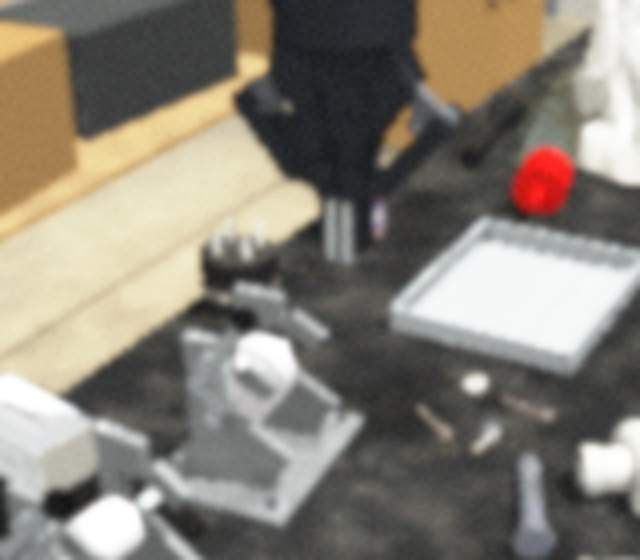

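The picture shows the closed fingers hanging in front of the lever, with the tip at crop (340,262), which agrees with the projection. The grooved pulley is at crop (265,370). Next I lower the fingers and sweep back.

Emit:
send_rows(series=[[0, 0, 0.2, 0, 0, 0, 1], [0, 0, 0.4, 0, 0, 0, 1], [0, 0, 0.47, 0, 0, 0, 1], [0, 0, 0.47, 0, 0, 0, 1], [0, -0.1, 0.47, 0, 0, 0, 1], [0, -0.2, 0.47, 0, 0, 0, 1], [0, -0.3, 0.47, 0, 0, 0, 1], [0, -0.4, 0.47, 0, 0, 0, 1]])

```text
t: 7.2
eef_pos: [0.4926, -0.0728, 0.1306]
ee_rot: [3.139, -0.0, -1.44]
wrist_force: [-4.9, -0.7, 3.6]
gripper_width: -0.0003
finger_force: 2.2
```

Emit:
send_rows(series=[[0, -0.08, 0, 0, 0, 0, 1], [0, -0.16, 0, 0, 0, 0, 1], [0, -0.23, 0.02, 0, 0, 0, 1], [0, -0.29, 0.04, 0, 0, 0, 1], [0, -0.34, 0.06, 0, 0, 0, 1], [0, -0.39, 0.08, 0, 0, 0, 1], [0, -0.43, 0.085, 0, 0, 0, 1], [0, -0.43, 0.085, 0, 0, 0, 1]])

```text
t: 8.2
eef_pos: [0.5573, -0.064, 0.1179]
ee_rot: [-3.141, -0.0, -1.44]
wrist_force: [-1.4, 0.6, 1.6]
gripper_width: 0.0002
finger_force: 0.5
```

```bash
python3 - <<'E'
from h import *
p0,R0=pose(); print(p0,w2b(p0))
s=arm.read_camera('scene');t=arm.read_camera('top')
B=s['color'][140:260,180:300,::-1];A=t['color'][140:220,150:270,::-1]
cv2.imwrite('pics/f.png',np.hstack([cv2.resize(B,(400,400),interpolation=cv2.INTER_CUBIC),cv2.resize(A,(400,267),interpolation=cv2.INTER_CUBIC)] if 0 else [cv2.resize(B,(400,400),interpolation=cv2.INTER_CUBIC),cv2.copyMakeBorder(cv2.resize(A,(400,267),interpolation=cv2.INTER_CUBIC),0,133,0,0,0)]))
E
```

```text
[ 0.55731385 -0.06403643  0.11794554] [0.02564517 0.06214789 0.11794554]
```

View pics/f.png

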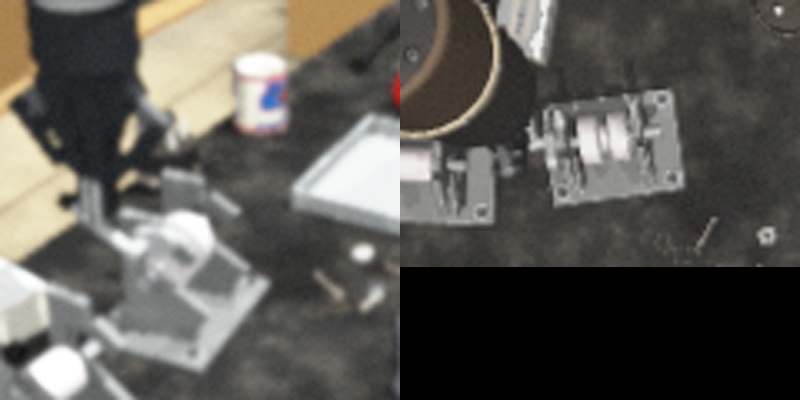

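The lever arm now leans back behind the fingers, with the ball at about (68,200) in the left picture. The pulley is still seated at (185,235).

Emit:
send_rows(series=[[0, 0.07, 0, 0, 0, 0, 1], [0, 0.1, -0.25, 0, 0, 0, 1], [0, 0.1, -0.53, 0, 0, 0, 1], [0.2, 0.17, -0.53, 0, 0, 0, 0], [0.413, 0.17, -0.53, 0, 0, 0, -1], [0.413, 0.17, -0.53, 0, 0, 0, -1], [0.413, 0.17, -0.53, 0, 0, 0, -1], [0.413, 0.17, -0.53, 0, 0, 0, -1]])

```text
t: 9.3
eef_pos: [0.5393, -0.1284, 0.1976]
ee_rot: [-3.141, 0.0, -1.439]
wrist_force: [0.2, 0.4, 0.0]
gripper_width: 0.0852
finger_force: 0.0
```

```bash
python3 - <<'E'
from h import *
p0,R0=pose(); print(p0,w2b(p0),arm.read_state()['gripper_width'])
s=arm.read_camera('scene');t=arm.read_camera('top')
for n,p in(('s',s),('t',t)): print(n,[(x['centre'],x['p'],atz(p,*x['centre'],.06)) for x in arm.spot_point(p,'pulley_center')])
B=s['color'][120:260,180:300,::-1];A=t['color'][140:220,150:270,::-1]
for v in((0,.052,.06),(0,-.052,.06),(0,0,.084),(.058,.062,.134)):
    u=proj(s,b2w(v))-[180,120];B=np.ascontiguousarray(B);B[int(u[1]+.5),int(u[0]+.5)]=(0,0,255)
cv2.imwrite('pics/g.png',cv2.resize(B,(514,600),interpolation=cv2.INTER_CUBIC))
E
```

```text
[ 0.53925401 -0.12838132  0.1976495 ] [-0.00065885  0.00071076  0.1976495 ] 0.08521891632593002
s [([217.0, 234.9], 0.69, array([ 0.52908735, -0.12612008,  0.06      ])), ([165.6, 307.7], 0.56, array([ 0.49836789, -0.52278565,  0.06      ]))]
t [([180.6, 355.9], 0.67, array([ 0.53391349, -0.58108465,  0.06      ])), ([181.8, 207.9], 0.53, array([ 0.53740974, -0.12046412,  0.06      ]))]
```

View pics/g.png

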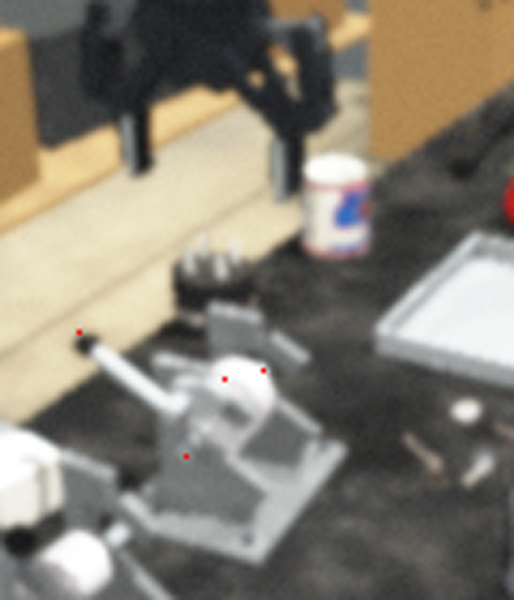

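```bash
python3 - <<'E'
from h import *
s=arm.read_camera('scene')
g=lambda v:np.round((proj(s,v)-[180,120]+.5)*4.28)
print('base corners',g([.4785,-.076,.008]),g([.4953,-.2012,.008]),'obs 255,552 / 345,440')
print('cheek top back +y',g(b2w([.026,.038,.11])),g(b2w([.026,.03,.11])),'-y',g(b2w([.026,-.03,.11])),g(b2w([.026,-.038,.11])))
print('pulley face -y top/front/bottom',[g(b2w(v)) for v in((0,-.022,.084),(-.024,-.022,.06),(0,-.022,.036),(0,-.022,.06))])
print('pivot',g(b2w([0,.062,.0945])),'ball',[g(b2w([.07*np.sin(q-.785),.062,.0945+.07*np.cos(q-.785)])) for q in(1.6,1.8,2.0)])
E
```

```text
base corners [264. 555.] [348. 445.] obs 255,552 / 345,440
cheek top back +y [152. 361.] [159. 354.] -y [206. 310.] [212. 304.]
pulley face -y top/front/bottom [array([240., 360.]), array([276., 401.]), array([243., 426.]), array([241., 393.])]
pivot [173. 412.] ball [array([ 89., 322.]), array([ 78., 337.]), array([ 71., 353.])]
```

The model agrees with the picture to within about 2 mm, and the lever reads about 1.8 rad. Next I descend and grip.

Emit:
send_rows(series=[[0, 0, 0.25, 0, 0, 0, -1], [0, 0, 0.5, 0, 0, 0, -1], [0, 0, 0.75, 0, 0, 0, -1], [0, 0, 0.9, 0, 0, 0, -1], [0, 0, 1, 0, 0, 0, -1], [0, 0, 1, 0, 0, 0, -1], [0, 0, 1, 0, 0, 0, -1], [0, 0, 1, 0, 0, 0, -0.4]])

```text
t: 10.55
eef_pos: [0.5401, -0.1288, 0.0486]
ee_rot: [-3.14, -0.0, -1.44]
wrist_force: [-0.0, -0.2, -0.5]
gripper_width: 0.0696
finger_force: 0.0
```

Emit:
send_rows(series=[[0, 0, 0, 0, 0, 0, -0.3], [0, 0, 0, 0, 0, 0, -0.2], [0, 0, 0, 0, 0, 0, -0.1], [0, 0, 0, 0, 0, 0, 0], [0, 0, 0, 0, 0, 0, 0.3], [0, 0, 0, 0, 0, 0, 1], [0, 0, 0, 0, 0, 0, 1], [0, 0, 0, 0, 0, 0, 1]])

```text
t: 11.55
eef_pos: [0.5397, -0.1289, 0.0483]
ee_rot: [-3.141, -0.0, -1.44]
wrist_force: [-1.6, 0.6, 8.3]
gripper_width: 0.0458
finger_force: 60.1
```

Width 45.8 mm and an upward force of 8 N mean the pads pinch a little above the diameter. I'll loosen the grip, go 6.5 mm lower, and grip again.

Emit:
send_rows(series=[[0, 0, 0, 0, 0, 0, -0.3], [0, 0, 0, 0, 0, 0, -0.4], [0, 0, 0.022, 0, 0, 0, -0.4], [0, 0, 0.045, 0, 0, 0, -0.4], [0, 0, 0.045, 0, 0, 0, -0.1], [0, 0, 0.045, 0, 0, 0, 0.3], [0, 0, 0.045, 0, 0, 0, 1], [0, 0, 0.045, 0, 0, 0, 1]])

```text
t: 12.55
eef_pos: [0.5392, -0.1289, 0.0407]
ee_rot: [3.141, 0.0, -1.44]
wrist_force: [-0.7, -0.1, -2.4]
gripper_width: 0.0459
finger_force: 61.5
```

Emit:
send_rows(series=[[0, 0, -0.02, 0, 0, 0, 1], [0, 0, -0.04, 0, 0, 0, 1], [0, 0, -0.06, 0, 0, 0, 1], [0, 0, -0.08, 0, 0, 0, 1], [0, 0, -0.08, 0, 0, 0, 1], [0, 0.025, -0.08, 0, 0, 0, 1], [0, 0.05, -0.08, 0, 0, 0, 1], [0, 0.067, -0.08, 0, 0, 0, 1]])

```text
t: 13.55
eef_pos: [0.5289, -0.1303, 0.0527]
ee_rot: [3.141, 0.0, -1.44]
wrist_force: [-0.7, 0.6, -2.4]
gripper_width: 0.0457
finger_force: 61.6
```

```bash
python3 - <<'E'
from h import *
np.set_printoptions(precision=4,suppress=True)
p0,R0=pose();print(w2b(p0),R.from_matrix(RD.T@R0).as_rotvec(),arm.read_state()['wrist_force'],arm.read_state()['gripper_width'])
# pulley centre in tool frame: ~ 20 mm above TCP
L=.0195
c0=w2b(p0)+[0,0,L]
T=[]
for i,f in enumerate(np.linspace(1/7,1,7)):
    c=c0+f*.054*np.array([-1,0,-np.tan(np.radians(30))*.95]); th=np.radians(20*f)
    # fingers lean: approach dir (sin th,0,-cos th) in bracket
    Rt=RB@R.from_euler('y',-th).as_matrix()@RB.T@RD
    T.append((b2w(c)+Rt@np.array([0,0,L]),Rt)); 
print(c0,(RB.T@T[-1][1])[:,2]);rows(T+T[-1:],[1]*8,(p0,RD))
E
```

```text
[-0.0111  0.0002  0.0527] [-0.0003 -0.0001 -0.    ] [-0.7354  0.6074 -2.4166] 0.04568231879055583
[-0.0111  0.0002  0.0722] [ 0.342   0.     -0.9397]
[0.0, 0.045, 0.028, 0.032, 0.0, 0.0, 1]
[0.0, 0.09, 0.056, 0.063, 0.0, 0.0, 1]
[-0.0, 0.135, 0.083, 0.095, 0.0, 0.0, 1]
[-0.0, 0.18, 0.11, 0.127, 0.0, 0.0, 1]
[0.0, 0.225, 0.137, 0.159, 0.0, -0.0, 1]
[0.0, 0.27, 0.163, 0.19, 0.0, -0.0, 1]
[0.0, 0.316, 0.19, 0.222, 0.0, 0.0, 1]
[0.0, 0.316, 0.19, 0.222, 0.0, 0.0, 1]
```

Emit:
send_rows(series=[[0, 0.045, 0.028, 0.032, 0, 0, 1], [0, 0.09, 0.056, 0.063, 0, 0, 1], [0, 0.135, 0.083, 0.095, 0, 0, 1], [0, 0.18, 0.11, 0.127, 0, 0, 1], [0, 0.225, 0.137, 0.159, 0, 0, 1], [0, 0.27, 0.163, 0.19, 0, 0, 1], [0, 0.316, 0.19, 0.222, 0, 0, 1], [0, 0.316, 0.19, 0.222, 0, 0, 1]])

```text
t: 14.55
eef_pos: [0.4804, -0.1367, 0.0237]
ee_rot: [-2.795, 0.0, -1.44]
wrist_force: [0.1, -0.6, -2.9]
gripper_width: 0.046
finger_force: 61.8
```

```bash
python3 - <<'E'
from h import *
np.set_printoptions(precision=4,suppress=True)
p0,R0=pose();st=arm.read_state();print(w2b(p0),w2b(p0-R0[:,2]*.0195),st['wrist_force'],st['gripper_width'])
s=arm.read_camera('scene');t=arm.read_camera('top')
print([(x['centre'],x['p']) for x in arm.spot_point(s,'pulley_center')],proj(s,p0-R0[:,2]*.0195)[::-1])
print([(x['centre'],x['p'],atz(t,*x['centre'],0)) for x in arm.spot_point(t,'tray')])
# next: forward 30 mm, up to centre z .12
c=w2b(p0-R0[:,2]*.0195)
for d in([-.04,0,0],[-.04,0,.07]):
    q=b2w(c+d); print(q, R0.T@(np.array(RB@d))/.15)
# then rotate upright & go over tray centre
E
```

```text
[-0.0601  0.0001  0.0237] [-0.0667  0.0001  0.0421] [ 0.1205 -0.6307 -2.943 ] 0.04604201137325662
[([229.1, 255.8], 0.7), ([163.5, 305.9], 0.41)] [226.5389 255.3236]
[([201.0, 304.1], 0.91, array([ 0.4751, -0.4263,  0.    ]))]
[ 0.4342 -0.1428  0.0421] [ 0.0001  0.2508 -0.0905]
[ 0.4342 -0.1428  0.1121] [ 0.      0.0924 -0.5295]
```

Emit:
send_rows(series=[[0, 0.08, -0.03, 0, 0, 0, 1], [0, 0.16, -0.06, 0, 0, 0, 1], [0, 0.251, -0.09, 0, 0, 0, 1], [0, 0.22, -0.18, 0, 0, 0, 1], [0, 0.17, -0.31, 0, 0, 0, 1], [0, 0.12, -0.45, 0, 0, 0, 1], [0, 0.09, -0.53, 0, 0, 0, 1], [0, 0.09, -0.53, 0, 0, 0, 1]])

```text
t: 15.75
eef_pos: [0.4428, -0.1417, 0.0953]
ee_rot: [-2.79, 0.0, -1.44]
wrist_force: [0.4, 0.1, -2.7]
gripper_width: 0.046
finger_force: 62.0
```

Emit:
send_rows(series=[[0, 0, 0, -0.04, 0, 0, 1], [0.05, 0, 0, -0.1, 0, 0, 1], [0.2, 0, 0, -0.16, 0, 0, 1], [0.4, 0, 0, -0.222, 0, 0, 1], [0.6, 0, 0, -0.222, 0, 0, 1], [0.8, 0, 0, -0.222, 0, 0, 1], [1, 0, 0, -0.222, 0, 0, 1], [1, 0, 0, -0.222, 0, 0, 1]])

```text
t: 16.75
eef_pos: [0.4618, -0.2917, 0.0927]
ee_rot: [3.14, 0.001, -1.442]
wrist_force: [0.3, 0.1, -1.2]
gripper_width: 0.0459
finger_force: 62.1
```

```bash
python3 - <<'E'
from h import *
np.set_printoptions(precision=4,suppress=True)
p0,R0=pose();st=arm.read_state();print(p0,R.from_matrix(R0.T@RD).as_rotvec()/1.5708,st['gripper_width'])
print(R0.T@(np.array([.478,-.421,.10-.0195])-p0)/.15)
t=arm.read_camera('top')
for m in arm.masks_of(t,'tray'):
    c=cv2.findContours(m['mask'].astype(np.uint8),0,2)[0];c=max(c,key=cv2.contourArea)
    b=cv2.boxPoints(cv2.minAreaRect(c));q=np.array([atz(t,r,cc,.022)[:2] for cc,r in b]);print(m['p'],q,q.mean(0))
E
```

```text
[ 0.4618 -0.2917  0.0927] [ 0.001   0.0005 -0.0014] 0.04585503170627889
[0.8691 0.0034 0.0806]
0.59 [[ 0.553  -0.3382]
 [ 0.5503 -0.5121]
 [ 0.3966 -0.5071]
 [ 0.3992 -0.335 ]] [ 0.4748 -0.4231]
```

Emit:
send_rows(series=[[0.18, 0, 0, 0, 0, 0, 1], [0.36, 0, 0, 0, 0, 0, 1], [0.54, 0, 0, 0, 0, 0, 1], [0.72, 0, 0, 0, 0, 0, 1], [0.87, 0.01, 0.04, 0, 0, 0, 1], [0.87, 0.01, 0.08, 0, 0, 0, 1], [0.87, 0.01, 0.08, 0, 0, 0, 1], [0.87, 0.01, 0.08, 0, 0, 0, 1]])

```text
t: 17.85
eef_pos: [0.4781, -0.4193, 0.0824]
ee_rot: [3.141, 0.0, -1.439]
wrist_force: [0.5, 0.0, -2.1]
gripper_width: 0.0461
finger_force: 62.1
```

Emit:
send_rows(series=[[0, 0, 0.07, 0, 0, 0, 1], [0, 0, 0.14, 0, 0, 0, 1], [0, 0, 0.21, 0, 0, 0, 1], [0, 0, 0.28, 0, 0, 0, 1], [0, 0, 0.34, 0, 0, 0, 1], [0, 0, 0.38, 0, 0, 0, 1], [0, 0, 0.4, 0, 0, 0, 1], [0, 0, 0.41, 0, 0, 0, 1]])

```text
t: 18.85
eef_pos: [0.4781, -0.42, 0.0209]
ee_rot: [-3.141, -0.0, -1.44]
wrist_force: [0.0, -0.0, -2.3]
gripper_width: 0.0457
finger_force: 62.1
```

```bash
python3 - <<'E'
from h import *
p0,R0=pose();st=arm.read_state();print(p0,st['wrist_force'])
s=arm.read_camera('scene')
cv2.imwrite('pics/k.png',cv2.resize(s['color'][140:260,200:360,::-1],None,fx=4.5,fy=4.5,interpolation=cv2.INTER_CUBIC))
E
```

```text
[ 0.47814458 -0.41999795  0.02090501] [ 0.04074945 -0.0213353  -2.26020144]
```

View pics/k.png

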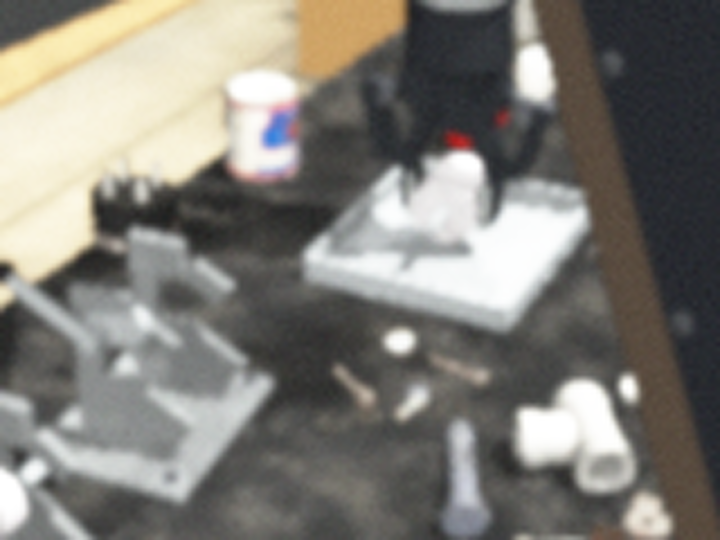

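The picture shows the pulley held over the middle of the tray at (445,205), and the bracket empty with its lever back (arm at 40,300). Next I lower it slowly.

Emit:
send_rows(series=[[0, 0, 0.015, 0, 0, 0, 1], [0, 0, 0.03, 0, 0, 0, 1], [0, 0, 0.045, 0, 0, 0, 1], [0, 0, 0.055, 0, 0, 0, 1], [0, 0, 0.065, 0, 0, 0, 1], [0, 0, 0.07, 0, 0, 0, 1], [0, 0, 0.075, 0, 0, 0, 1], [0, 0, 0.075, 0, 0, 0, 1]])

```text
t: 19.9
eef_pos: [0.478, -0.4199, 0.0096]
ee_rot: [3.142, 0.0, -1.44]
wrist_force: [-0.1, -0.8, -3.1]
gripper_width: 0.0461
finger_force: 62.1
```

Emit:
send_rows(series=[[0, 0, 0.003, 0, 0, 0, 1], [0, 0, 0.006, 0, 0, 0, 1], [0, 0, 0.009, 0, 0, 0, 1], [0, 0, 0.009, 0, 0, 0, 1], [0, 0, 0.009, 0, 0, 0, 1], [0, 0, 0.009, 0, 0, 0, 1], [0, 0, 0.009, 0, 0, 0, 1], [0, 0, 0.009, 0, 0, 0, 1]])

```text
t: 20.9
eef_pos: [0.4781, -0.4199, 0.0086]
ee_rot: [-3.141, -0.0, -1.44]
wrist_force: [-2.3, 1.5, 5.1]
gripper_width: 0.0459
finger_force: 62.6
```

Emit:
send_rows(series=[[0, 0, 0.006, 0, 0, 0, 0], [0, 0, 0.006, 0, 0, 0, -0.1], [0, 0, 0.006, 0, 0, 0, -0.15], [0, 0, 0.006, 0, 0, 0, -0.2], [0, 0, 0.006, 0, 0, 0, -0.3], [0, 0, 0.006, 0, 0, 0, -0.4], [0, 0, 0, 0, 0, 0, -0.5], [0, 0, 0, 0, 0, 0, -0.5]])

```text
t: 21.9
eef_pos: [0.4781, -0.42, 0.0084]
ee_rot: [-3.141, -0.0, -1.44]
wrist_force: [0.2, 0.4, 0.4]
gripper_width: 0.0638
finger_force: 0.0
```

Emit:
send_rows(series=[[0, 0, -0.1, 0, 0, 0, -0.5], [0, 0, -0.2, 0, 0, 0, -0.5], [0, 0, -0.4, 0, 0, 0, -0.5], [0, 0, -0.7, 0, 0, 0, -0.5], [0, 0, -1, 0, 0, 0, -0.5], [0, 0, -1, 0, 0, 0, -0.5], [0, 0, -1, 0, 0, 0, -0.5], [0, 0, -1, 0, 0, 0, -0.5]])

```text
t: 22.9
eef_pos: [0.4775, -0.4196, 0.1575]
ee_rot: [3.14, 0.001, -1.44]
wrist_force: [0.5, 0.3, -0.4]
gripper_width: 0.0639
finger_force: 0.0
```

```bash
python3 - <<'E'
from h import *
s=arm.read_camera('scene');print(arm.read_state()['wrist_force'])
print([(x['centre'],round(x['p'],2),atz(s,*x['centre'],.028)) for x in arm.spot_point(s,'pulley_center')])
cv2.imwrite('pics/m.png',cv2.resize(s['color'][140:260,200:360,::-1],None,fx=4.5,fy=4.5,interpolation=cv2.INTER_CUBIC))
E
```

```text
[-0.56169421 -0.26946568 -0.01574403]
[([189.1, 302.2], 0.65, array([ 0.46660413, -0.41243067,  0.028     ])), ([168.1, 305.9], 0.47, array([ 0.52272854, -0.56645506,  0.028     ]))]
```

View pics/m.png

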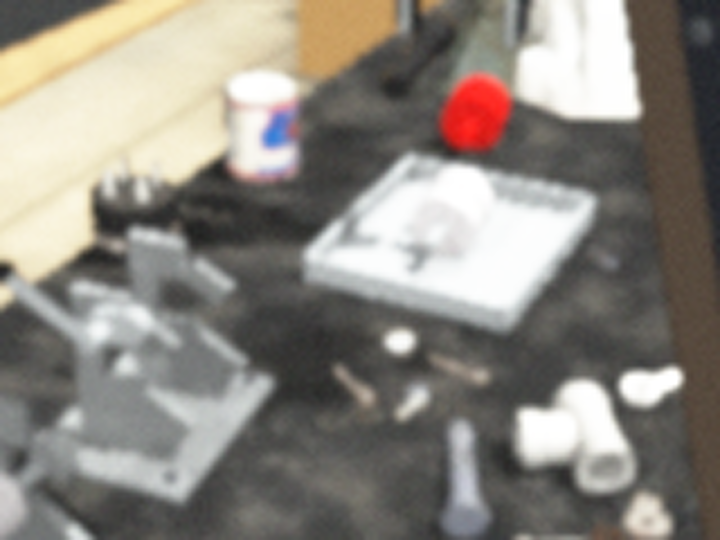

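The pulley rests in the middle of the tray at (450,210), the gripper is clear of it, and the bracket's lever is still open.

```bash
python3 -c "
from workcell import arm
print(arm.job_done())"
```

```text
the job is handed in; nothing more can be done
None
```

The grooved pulley is out of its bracket and resting in the tray, its lever is open, I left the other bracket alone, and the job is handed in at about 23 s on the clock; no verdict came back.

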